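# Open the staining dish, run the drip board out over it and hold it

### The job

Lift the lid off the round staining dish by its knob and set it down flat on the bench, clear of the dish, without dropping it. Then take the drip board by its upright grip and slide it straight out along the top of the steel riser, over the dish, until its front end is level with the thin marker post beside the dish. So far out the board would tip, so finish while still holding it: the program ends with the gripper on the board, keeping it flat on the riser at the mark; do not lift or tip it, and leave the dish and the other things where they are.

Things in the scene. Friction and masses are not known exactly. Their poses are not given: they have to be found in the camera images.
- riser: Fixed dark steel riser (a low bridge) on the bench, 260 x 160 mm, 80 mm high. Origin at the centre of its foot, on the bench; its x axis points the way the board slides out (towards the dish), its z axis up.
- riser_edge (a point): Middle of the riser's outer top edge, 130 mm along the riser's x from its origin, 80 mm above the bench.
- board: Loose white plastic drip board 260 x 90 x 8 mm, about 0.5 kg, on the riser along its x (within 5 degrees; front end 0 to 35 mm behind the edge). Origin at its underside's centre, x to the front. Fixed on it: at the front a steel rack of glass slides (60 mm long, centre 45 mm behind the front, top at 46 mm), so it tips once about 90 mm hangs out; at the rear an upright grip.
- board_front (a point): Middle of the lower front edge of the board, 130 mm ahead of the board's origin: this end is to come level with the post.
- board_grip (a point): Middle of the top of the upright grip, 95 mm behind the board's origin and 48 mm above its underside. The grip is a plain plate 60 mm long along the board's x, 14 mm thick along y, standing 40 mm above the board's top face; it can be pinched across its 14 mm from above.
- post: The mark: fixed upright steel rod, 10 mm in diameter, 115 mm high, on a 44 mm disc foot, beside the dish, about 100 mm from the board's centre line, 115 to 145 mm beyond the riser's edge. Origin at the centre of its foot; x axis parallel to the riser's. The board's front end is level with it when both are equally far along that axis.
- dish: Loose round white porcelain staining dish, outer diameter 120 mm, 60 mm high, wall 4 mm, 0.6 kg, in front of the riser under the board's path. Origin at the centre of its underside.
- lid: Loose round white porcelain lid on the dish, 0.25 kg: disc of 128 mm diameter, 6 mm thick, with a plug of 100 mm diameter reaching 5 mm down into the dish, and a knob. Origin at the centre of the plug's underside (55 mm above the bench at the start, 0 when the lid lies on the bench). The knob stands in the board's way while the lid is on.
- lid_knob (a point): Top of the lid's knob: upright cylinder of 24 mm diameter, 30 mm high above the disc; this point is 41 mm above the lid's origin.
- flasks: Bystander: stack of two clear culture flasks, 80 x 130 mm, 70 mm high. Origin under its centre.
- reagent: Bystander: amber reagent bottle with blue cap, 68 mm diameter, 130 mm high. Origin under its centre.
- tipbox: Bystander: orange pipette tip box, 120 x 85 mm, 64 mm high. Origin under its centre.
Mind the look-alikes: they are no part of the job. What is shaped like the lid but brown or pink is not meant.

How it is judged (in metres and radians):
On the way:
1. the lid lies flat on the bench, clear of the dish and let go, before the board is slid out (height (world z) of lid below 0.012 m and angle between lid's own z axis and vertical below 0.1 rad and horizontal distance between lid and dish above 0.13 m and contact force between lid and the fingers below 0.1 N and x of board_front in the frame of riser_edge below 0.03 m), for 0.2 s.
At the end, for the whole second after the job is handed in: Lid flat on the bench, released, centre over 130 mm from the dish's. Board at rest on the riser, held by the fingers (over 1 N) and carried by nothing else: front end within 10 mm of the post along the slide and 30 mm of the centre line, level to 0.04 rad, straight to 0.15 rad, lifted under 5 mm (height (world z) of lid below 0.012 m and angle between lid's own z axis and vertical below 0.1 rad and horizontal distance between lid and dish above 0.13 m and contact force between lid and the fingers below 0.1 N and linear speed of each of lid, board below 0.02 m/s and x of board_front in the frame of post between -0.01 and 0.01 m and y of board_front in the frame of riser_edge between -0.03 and 0.03 m and angle between the x axis of board and the x axis of riser, either way round below 0.15 rad and angle between board's own z axis and vertical below 0.04 rad and z of board in the frame of riser below 0.085 m and contact force between board and riser above 0.3 N and contact force between board and the fingers above 1 N and contact force between board and dish below 0.1 N and contact force between board and lid below 0.1 N and contact force between board and post below 0.1 N and contact force between board and flasks below 0.1 N and contact force between board and reagent below 0.1 N and contact force between board and tipbox below 0.1 N); the arm keeps its last pose, push and grip.
It fails at once if the lid is dropped or flung (over 0.6 m/s while not in the fingers) (linear speed of lid above 0.6 m/s and contact force between lid and the fingers below 0.05 N).
It fails at once if the board is lifted more than 20 mm off the riser (z of board in the frame of riser above 0.1 m).
It fails at once if the board tips more than 0.12 rad (angle between board's own z axis and vertical above 0.12 rad).
It fails at once if the dish, flasks, bottle or tip box is shifted more than 30 mm (distance of any of dish, flasks, reagent, tipbox from where it was at the start of the episode above 0.03 m).
It also fails if it takes over 58 s, if anything falls off the work surface, if the arm or the gripper's body presses on something with over 40 N, if the wrist force passes 120 N, or if a joint passes its speed limit or range.

### The arm

A 6-joint arm with a two-finger parallel gripper is mounted at the origin on the work surface. World frame = base frame: x ahead of the robot, y to its left, z up, the work surface at z = 0. Lengths are in m, angles in degrees, forces in N, time in s.
With the tool pointing down it reaches from about 0.375 to 0.75 m from the base axis. Payload 9 kg.
Tool frame: the origin (TCP) lies where the fingers leave the gripper's body, on its centre line; the fingertips stand 73 mm ahead of it and the grasp point (between the pads) lies 54 mm ahead of it (robot.tip_reach is the distance from the TCP to the fingertips, in m); z points along the fingers, y is the line along which they close (so a half turn about z gives the same grasp; the last joint's range is limited). The gripper opens to 85 mm and grips with 20 to 120 N. Pads are 22 mm wide; open, the fingers measure 114 mm over their backs; the gripper's body (76 mm by 85 mm) begins 54 mm behind the grasp point. The pads swing forward as they close: fully open they stand 13 mm farther back than shut.
Start: joints at [-12.473, 5.964, 5.575, 89.605, 0, 77.527], TCP at [0.6, 0, 0.304] pointing down, gripper open.
Joint ranges: [-171.21, 171.21], [-48.23, 106.86], [-62.78, 66.21], [-105.2, 120.99], [-86.42, 89.51], [-180, 180]. Speed limits (degrees/s): [127.2, 127.2, 147.25, 180, 180, 180].

### API

Orientations are given as [roll, pitch, yaw] about the fixed x, y, z axes, in that order (R = Rz(yaw) Ry(pitch) Rx(roll)).
In Python, from plant import robot gives the robot as it stands. Calls block until the motion is done:
- robot.move_pose(position, orientation): joint-space move of the TCP to a pose.
- robot.line_to(position, vel=0.15, rotation=None, guard=None): straight line of the TCP; rotation=None keeps the orientation; vel is the mean speed in m/s. With guard (N) it stops when the force on the tool has changed by that much, and returns True; else False.
- robot.goto_joints(angles): joint-space move.
- robot.set_gripper(opening): finger opening in m; the grip force is fixed at half the most; returns when the fingers have stopped.
- robot.pause(seconds).
- robot.ik(position, orientation): joint angles nearest the present ones, or None.
- robot.observe(): the state.
- robot.grab_frame(name): name is "scene" or "side" or "wrist"; returns the picture (400x640x3 uint8, blue, green, red); there is no depth.
- robot.get_calibration(name): a dict with "vertical_fov" (degrees; the focal length in pixels is half the picture's height over the tangent of half this angle, whatever the lens; pixels are square), "cx", "cy" (the principal point, pixels), "k1" (the pictures are not rectified: a ray, as slopes to the right and down, at radius r is drawn at 1 + k1 r^2 times it, then the intrinsics apply), "rvec" (rotation vector, rad) and "tvec" (3), from world to camera coordinates, as OpenCV has them. Camera axes: x right, y down, z forward; pixel columns grow to the right and rows downward; lengths in m; the calibration is good to about 2 mm. A picture is of the moment at which its call begins: read the wrist's pose just before it. get_calibration takes no time and is no camera call; for the wrist camera it gives the pose at the moment of the call.
A pose or a line that the arm cannot do raises robot.IKError and nothing moves.
- robot.job_done(): hands the job in; it is judged then, once.
The state is a dict: "time": time; "q": joint angles; "qvel": joint speeds; "joint_torque": joint torques, N m; "tool_pos": TCP position; "tcp_rot": TCP orientation; "ft_force": force on the tool from outside, world axes, zero at the start; "torque": the same for the moment, N m; "gripper_width": finger opening in m; "gripper_force": force on a finger pad.
Only numpy, scipy, OpenCV 4.12 (cv2) and the standard library are available. Lean on these libraries where they do the work, as an engineer would, in place of code of your own. Each camera call takes 0.05 s, during which the arm holds its last target. There are 200 camera calls.

## Working session

There is one attempt and no reset: what is moved stays moved. The work goes in short steps, each a Python script; the robot and the scene stay as the last script left them, time stands still between calls to the robot, and variables do not carry over. Pictures are saved under pics/ and viewed, at most 10 in all, crops included, and the job is handed in when it is done.

```bash
mkdir -p pics
cat > h.py <<'E'
import numpy as np, cv2
from plant import robot
def K(c):
    f=200/np.tan(np.radians(c["vertical_fov"])/2)
    return np.array([[f,0,c["cx"]],[0,f,c["cy"]],[0,0,1]])
def ray(c,uv):
    "camera centre and unit direction (world)"
    k=K(c); R=cv2.Rodrigues(np.array(c["rvec"],float))[0]; t=np.array(c["tvec"],float).ravel()
    d=(np.array(uv,float)-[k[0,2],k[1,2]])/k[0,0]
    u=d.copy()
    for _ in range(30): u=d/(1+c["k1"]*(u@u))
    v=R.T@np.array([u[0],u[1],1]); return -R.T@t, v/np.linalg.norm(v)
def on_plane(c,uv,z):
    o,v=ray(c,uv); return o+v*(z-o[2])/v[2]
def cross(*cu):
    "least-squares meeting point of rays [(c,uv),...] and the rms miss"
    A=np.zeros((3,3)); b=np.zeros(3); L=[ray(*x) for x in cu]
    for o,v in L: P=np.eye(3)-np.outer(v,v); A+=P; b+=P@o
    p=np.linalg.solve(A,b)
    return p, np.sqrt(np.mean([np.sum(((np.eye(3)-np.outer(v,v))@(p-o))**2) for o,v in L]))
def project(c,p):
    R=cv2.Rodrigues(np.array(c["rvec"],float))[0]; q=R@np.array(p)+np.array(c["tvec"],float).ravel()
    u=q[:2]/q[2]; u=u*(1+c["k1"]*(u@u)); k=K(c); return u*k[0,0]+[k[0,2],k[1,2]]
E
python3 - <<'E'
from h import *
import json
for n in ("scene","side","wrist"):
    c=robot.get_calibration(n); im=robot.grab_frame(n); cv2.imwrite(f"pics/{n}0.png",im)
    json.dump({k:np.array(v).tolist() for k,v in c.items()},open(f"pics/{n}0.json","w")); print(n,ray(c,(320,200)),c["vertical_fov"],c["k1"])
print(robot.observe())
E
```

```text
scene (array([ 1.23774626, -0.54604732,  0.91883026]), array([-0.59891155,  0.39693912, -0.69551729])) 42.23830751232244 0.031256654593600705
side (array([-0.00984488, -1.06195073,  0.89481562]), array([ 0.38581313,  0.72648611, -0.56865294])) 43.95114195403424 -0.05282692173543369
wrist (array([0.60014367, 0.08169743, 0.37247644]), array([-0.01196234, -0.31280664, -0.9497415 ])) 60.58494413894483 0.018373064750065966
{'time': 0.15, 'q': array([-1.24745652e+01,  5.99091995e+00,  5.53965552e+00,  8.96049558e+01,
       -9.16893229e-04,  7.75260442e+01]), 'qvel': array([-0.05411198, -0.03904228,  0.16821825,  0.17238529,  0.05454609,
        0.05048244]), 'joint_torque': array([ 3.56894714e-03, -5.57353413e+01,  5.04006886e+01,  1.24952567e-02,
       -2.60494489e-04,  1.42527287e-05]), 'tool_pos': array([5.99828846e-01, 3.02766092e-05, 3.03321960e-01]), 'tcp_rot': array([-1.79944909e+02, -1.12480739e-02,  8.99993856e+01]), 'ft_force': array([ 0.26471127, -0.82586084, -1.13491405]), 'torque': array([-0.00716136,  0.02491634, -0.04185673]), 'gripper_force': 0.0, 'gripper_width': 0.08543905777387378}
```

View pics/scene0.png

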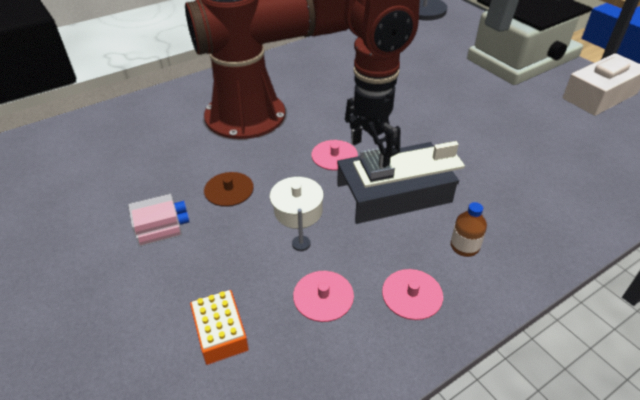

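View pics/side0.png

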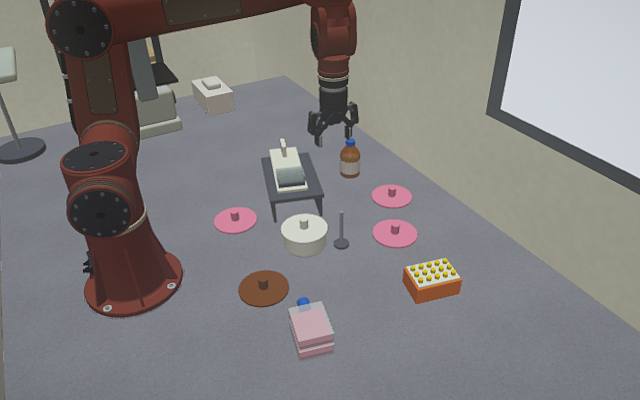

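View pics/wrist0.png

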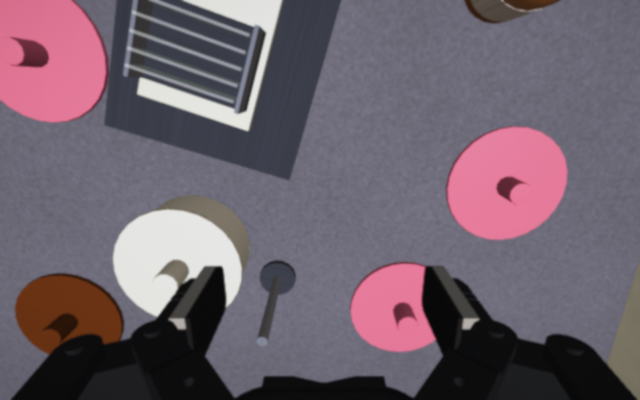

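The scene view shows the white dish and lid (knob top at 296,186), the post (foot 301,243, top 299,210) and the board with its grip at (446,146). In the side view the knob is at (304,220), the post top at (341,211) and the grip at (283,142). The wrist view has the riser's front corners at (105,125) and (290,180), the lid at (178,262) and the post top at (262,341). Next I'll triangulate roughly and segment by colour.

Run:
```python
from h import *
import json
np.set_printoptions(precision=4,suppress=True)
C={n:json.load(open(f"pics/{n}0.json")) for n in("scene","side","wrist")}
s,d,w=C["scene"],C["side"],C["wrist"]
print("knob",cross((s,(296,186)),(d,(304,220))))
print("posttop",cross((s,(299,210)),(d,(341,211)),(w,(262,341))))
print("postbase",cross((s,(301,243)),(d,(341,243)),(w,(277,277))), on_plane(w,(277,277),0.003))
print("grip",cross((s,(446,147)),(d,(283,142))))
a,b=on_plane(w,(105,125),.08),on_plane(w,(290,180),.08);print("edge",a,b,(a+b)/2,np.linalg.norm(a-b))
a,b=on_plane(w,(137,93),.08),on_plane(w,(249,131),.08);print("front",a,b,(a+b)/2,np.linalg.norm(a-b))
print("riserL top",cross((s,(338,163)),(w,(105,125))),"R",cross((s,(357,192)),(w,(290,180))), cross((d,(322,197)),(w,(290,180))))
print("lid side",on_plane(d,(304,229),.066),"reagent",on_plane(s,(468,240),.03),"flask",on_plane(s,(158,225),.03),"tip",on_plane(s,(222,330),.03))
for n,p in dict(pink1=(334,155),pink2=(323,296),pink3=(412,294),brown=(229,188)).items(): print(n,on_plane(s,p,.008))
```

```text
knob (array([ 0.4532, -0.0942,  0.0901]), np.float64(0.0007742369783058336))
posttop (array([ 0.5433, -0.1403,  0.1136]), np.float64(0.001375078696511789))
postbase (array([ 0.5433, -0.1398,  0.0029]), np.float64(0.000992822633981593)) [ 0.5424 -0.1394  0.003 ]
grip (array([0.5686, 0.274 , 0.1232]), np.float64(0.0035195599608790575))
edge [0.4177 0.0512 0.08  ] [0.5701 0.004  0.08  ] [0.4939 0.0276 0.08  ] 0.159560829133907
front [0.4485 0.0767 0.08  ] [0.5369 0.0466 0.08  ] [0.4927 0.0616 0.08  ] 0.09338412999827353
riserL top (array([0.4158, 0.0516, 0.0704]), np.float64(0.003739924110890622)) R (array([0.5679, 0.0065, 0.1041]), np.float64(0.0059048536900590445)) (array([0.566 , 0.0025, 0.0689]), np.float64(0.0032467377298744816))
lid side [ 0.4485 -0.1026  0.066 ] reagent [0.771  0.1667 0.03  ] flask [ 0.3282 -0.3997  0.03  ] tip [ 0.6676 -0.4008  0.03  ]
pink1 [0.3262 0.1062 0.008 ]
pink2 [ 0.6998 -0.1841  0.008 ]
pink3 [ 0.8018 -0.0249  0.008 ]
brown [ 0.2835 -0.196   0.008 ]
```

Run:
```python
from h import *
import json
Y=72.8
def snap(n):
    robot.pause(.3)
    c=robot.get_calibration("wrist"); im=robot.grab_frame("wrist"); cv2.imwrite(f"pics/{n}.png",im)
    json.dump({k:np.array(v).tolist() for k,v in c.items()},open(f"pics/{n}.json","w")); return im
I=[]
for n,p in dict(g1=(.54,.25,.33),g2=(.60,.26,.33),l2=(.50,-.06,.28),l1=(.44,-.09,.28)).items():
    robot.move_pose(p,[180,0,Y]); I.append(snap(n))
cv2.imwrite("pics/m1.png",cv2.resize(np.vstack(I[:2]),None,fx=.75,fy=.75))
cv2.imwrite("pics/m2.png",cv2.resize(np.vstack(I[2:]),None,fx=.75,fy=.75)); print(robot.observe()["time"])
```

```text
4.575
```

View pics/m1.png

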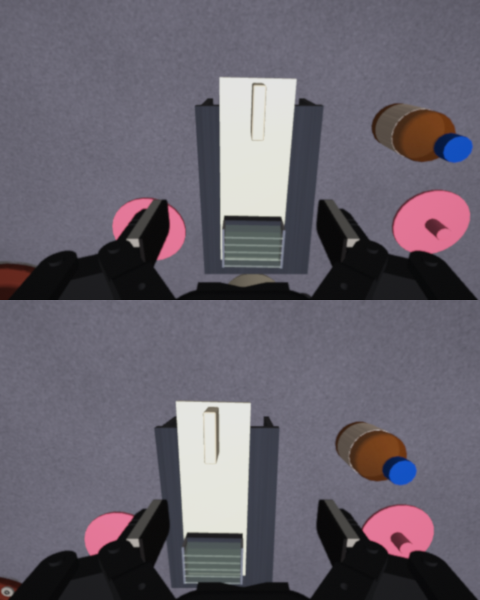

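View pics/m2.png

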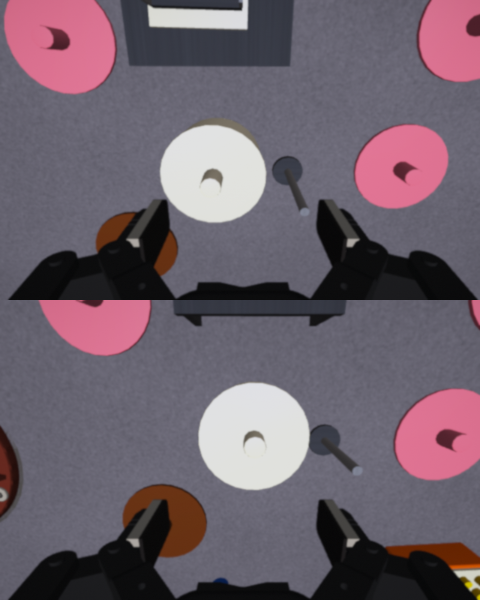

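The top picture, m1, shows the board with its grip plate in the two grip views, at about (258,110) and (210,435). In m2 the lid has its knob top at (211,185) and (254,447), and the post top at (305,211) and (357,470). I'll zoom in on the details for sub-pixel picks, and fit the lid disc from a mask.

Run:
```python
from h import *
import json
np.set_printoptions(precision=4,suppress=True)
tiles=[("g1",305,100),("g2",240,130),("l1",290,155),("l2",235,205),("l2",170,0),("l2",330,40)]  # 66x75 px crops x4
T=[]
for n,u,v in tiles:
    im=cv2.imread(f"pics/{n}.png"); T.append(cv2.resize(im[v:v+100,u:u+100] ,(266,266),interpolation=cv2.INTER_CUBIC))
cv2.imwrite("pics/m3.png",np.vstack([np.hstack(T[:3]),np.hstack(T[3:])]))
for n,box in dict(l1=(250,100,430,270),l2=(200,150,370,305)).items():
    im=cv2.imread(f"pics/{n}.png"); c=json.load(open(f"pics/{n}.json"))
    g=im.min(2); m=np.zeros_like(g); x0,y0,x1,y1=box; m[y0:y1,x0:x1]=(g[y0:y1,x0:x1]>165)*255
    k=max(cv2.findContours(m,cv2.RETR_EXTERNAL,cv2.CHAIN_APPROX_NONE)[0],key=cv2.contourArea)
    P=np.array([on_plane(c,q,.066)[:2] for q in cv2.convexHull(k)[:,0]])
    print(n,"lid",cv2.minEnclosingCircle((P*1000).astype(np.float32)), cv2.fitEllipse((P*1000).astype(np.float32)))
L={n:json.load(open(f"pics/{n}.json")) for n in("g1","g2","l1","l2")}
f=4/3
X=lambda a,p,b,q:cross((L[a],np.array(p)*f),(L[b],np.array(q)*f))
print("knob",X("l2",(211,185),"l1",(254,147)))
print("ptop",X("l2",(305,211),"l1",(357,170.5)));print("pfoot",X("l2",(287,170),"l1",(324,140)))
print("pfoot plane",on_plane(L["l2"],np.array((287,170))*f,.003),on_plane(L["l1"],np.array((324,140))*f,.003))
for n,a,b in (("g1",(205,274),(308,273)),("l2",(130,66),(291,66))):
    a,b=[on_plane(L[n],np.array(p)*f,.08)[:2] for p in(a,b)]; print("edge",a,b,(a+b)/2,np.linalg.norm(a-b),np.degrees(np.arctan2(*(b-a)[::-1])))
print("rear L",X("g1",(220,78),"g2",(176,102)),"R",X("g1",(296,79),"g2",(251,103)))
```

```text
l1 lid ((452.334716796875, -92.46166229248047), 63.6937141418457) ((452.3148498535156, -92.45341491699219), (126.7848892211914, 127.01380157470703), 167.6966552734375)
l2 lid ((452.5075378417969, -92.29783630371094), 63.656192779541016) ((452.56585693359375, -92.29022216796875), (126.92061614990234, 126.94831848144531), 72.6287612915039)
knob (array([ 0.451 , -0.0959,  0.0814]), np.float64(0.0003735146035450107))
ptop (array([ 0.544 , -0.141 ,  0.1108]), np.float64(6.2600652077237135e-06))
pfoot (array([ 0.5435, -0.1396,  0.0027]), np.float64(0.0006005990047081139))
pfoot plane [ 0.5432 -0.1389  0.003 ] [ 0.5437 -0.1401  0.003 ]
edge [0.4173 0.0509] [0.57   0.0056] [0.4937 0.0283] 0.1593558196865094 -16.538314868333224
edge [0.4173 0.0505] [0.5699 0.0036] [0.4936 0.027 ] 0.15975606738660414 -17.105881884265866
rear L (array([0.5352, 0.3217, 0.0896]), np.float64(0.0001465771360218404)) R (array([0.6204, 0.2932, 0.0819]), np.float64(0.00013824338101254757))
```

View pics/m3.png

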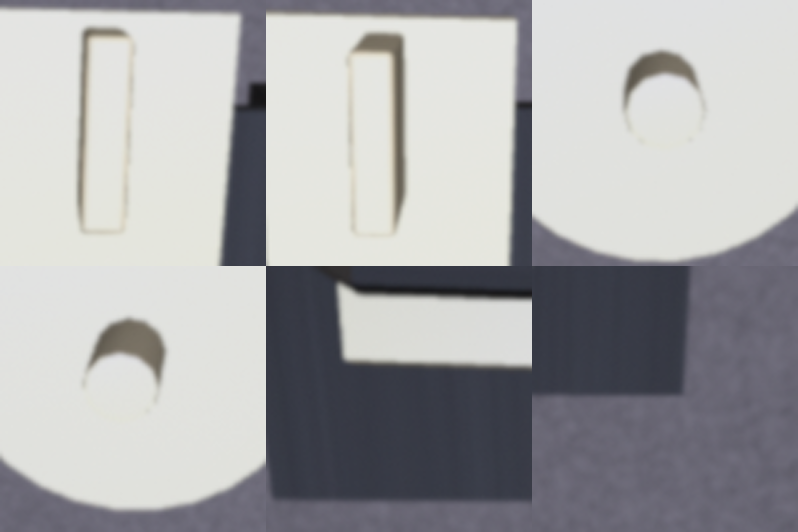

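The zoom gives knob tops at l1 (340,195.6) and l2 (280.5,250), and grip-top centres at g1 (345.3,150.4) and g2 (280.4,184.1). The disc fit puts the lid at (0.4524,-0.0924). Next I'll lift the lid and set it down at about (0.50,-0.29).

Run:
```python
from h import *
import json
np.set_printoptions(precision=4,suppress=True)
L={n:json.load(open(f"pics/{n}.json")) for n in("g1","g2","l1","l2")}
k,e=cross((L["l1"],(340,195.6)),(L["l2"],(280.5,250.1)));print("knob",k,e)
t=lambda u0,v0,a,b:(u0+a/2.66,v0+b/2.66)
print("grip",cross((L["g1"],(345.3,150.4)),(L["g2"],(280.4,184.1))))
for i,(a,b) in enumerate([((90,37),(84,52)),((132,37),(128,52)),((125,231),(130,236)),((82,231),(88,236))]):
    print(" corner",cross((L["g1"],t(305,100,*a)),(L["g2"],t(240,130,*b))))
print("front L",on_plane(L["l2"],t(170,0,79,95),.084),"edge R",on_plane(L["l2"],t(330,40,151,128),.08))
x,y=.4522,-.0926; Y=72.8; R=[180,0,Y]
robot.move_pose((x,y,.20),R)
robot.line_to((x,y,.146),vel=.08,guard=8); o=robot.observe(); print(o["tool_pos"],o["ft_force"])
robot.set_gripper(.0); o=robot.observe(); print(o["gripper_width"],o["gripper_force"],o["tool_pos"],o["time"])
z0=o["tool_pos"][2]
robot.line_to((x,y,z0+.02),vel=.04); o=robot.observe(); print("held",o["gripper_width"],o["ft_force"])
```

```text
knob [ 0.4531 -0.0919  0.0958] 0.00022488074563988477
grip (array([0.5668, 0.2759, 0.1259]), np.float64(0.0001070421582746729))
 corner (array([0.5699, 0.3049, 0.1266]), np.float64(0.0001397660454318185))
 corner (array([0.5818, 0.3006, 0.1223]), np.float64(8.64794188630552e-05))
 corner (array([0.5637, 0.2452, 0.127 ]), np.float64(0.0002668454644837877))
 corner (array([0.551 , 0.2493, 0.1275]), np.float64(0.0002461235526185812))
front L [0.4514 0.0763 0.084 ] edge R [0.569  0.0037 0.08  ]
[ 0.4523 -0.0927  0.1463] [-0.1308  0.4276  0.1663]
0.021982380081018656 58.882028460502625 [ 0.4524 -0.0927  0.1464] 6.4167
held 0.022275787356721116 [-0.239   0.4511 -1.9631]
```

Run:
```python
from h import *
x,y,z0=.4522,-.0926,.1464
robot.line_to((x,y,.225),vel=.1)
robot.line_to((.5,-.29,.225),vel=.15)
robot.line_to((.5,-.29,.105),vel=.1); robot.pause(.2)
hit=robot.line_to((.5,-.29,z0-.055-.003),vel=.02,guard=4); o=robot.observe(); print(hit,o["tool_pos"],o["ft_force"],o["gripper_width"])
robot.set_gripper(.06); robot.pause(.2)
robot.line_to((.5,-.29,.20),vel=.12); print(robot.observe()["time"])
cv2.imwrite("pics/after.png",np.hstack([cv2.resize(robot.grab_frame(n)[100:400,100:500],(400,300)) for n in("scene","side")]))
```

```text
True [ 0.49985783 -0.2898563   0.09143287] [-2.10227045 -0.51147431  4.66586358] 0.02196975512612646
13.225
```

View pics/after.png

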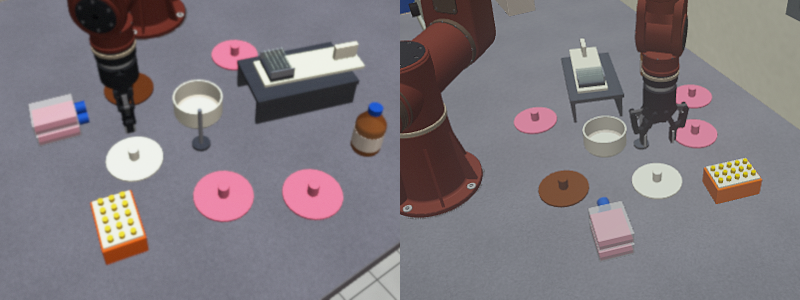

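The lid now lies flat on the bench, white at (134,158) in the left half of the picture and clear of the open dish. Next is the board grip.

Run:
```python
from h import *
np.set_printoptions(precision=4,suppress=True)
g=np.array([.567,.2757]); R=[180,0,71.7]
robot.line_to((.5,-.29,.28),vel=.2)
robot.move_pose((*g,.25),R)
robot.line_to((*g,.19),vel=.1); robot.pause(.2)
print(robot.line_to((*g,.168),vel=.04,guard=6))
robot.set_gripper(0); o=robot.observe(); print(o["gripper_width"],o["gripper_force"],o["tool_pos"],o["ft_force"],o["time"])
z=o["tool_pos"][2]
robot.pause(.2); f0=robot.observe()["ft_force"]
print(robot.line_to((*g,z-.003),vel=.01,guard=5)); robot.pause(.3); o=robot.observe(); print(f0,o["ft_force"],o["tool_pos"])
u=np.array([np.cos(np.radians(-106.9)),np.sin(np.radians(-106.9))])
z=o["tool_pos"][2]; p=o["tool_pos"][:2]
for s in (.03,.06):
    robot.line_to((*(p+u*s),z),vel=.05); o=robot.observe(); print(o["ft_force"],o["gripper_width"],o["tool_pos"],o["time"])
```

```text
False
0.012971693752592746 58.98889124393463 [0.5671 0.2758 0.1684] [-0.5621  0.4131  2.5103] 18.0583
True
[-1.4067  0.3474  3.9087] [ 0.493  -0.5093  4.8625] [0.567  0.2758 0.1684]
[-2.4364 -5.4213  4.8604] 0.012954472026406889 [0.5582 0.2462 0.1683] 19.5167
[-0.9958 -4.6145  4.6338] 0.012930909936549913 [0.5494 0.2175 0.1683] 20.2667
```

Run:
```python
from h import *
import json
np.set_printoptions(precision=4,suppress=True)
u=np.array([np.cos(np.radians(-106.9)),np.sin(np.radians(-106.9))])
o=robot.observe(); p=np.array([.567,.2758])
for s in (.10,.14,.172):
    robot.line_to((*(p+u*s),.1682),vel=.05); o=robot.observe(); print(o["ft_force"],o["gripper_width"],o["tool_pos"],o["time"])
robot.pause(.3); T=[]
for n,(a,b) in dict(scene=(240,140),side=(240,140),wrist=(0,0)).items():
    c=robot.get_calibration(n); im=robot.grab_frame(n); cv2.imwrite(f"pics/{n}9.png",im)
    json.dump({k:np.array(v).tolist() for k,v in c.items()},open(f"pics/{n}9.json","w"))
    if n!="wrist": T.append(cv2.resize(im[b:b+120,a:a+160],(800,600) if 0 else (400,300),interpolation=cv2.INTER_CUBIC))
    else: w=im
cv2.imwrite("pics/m9.png",np.vstack([np.hstack(T),cv2.copyMakeBorder(cv2.resize(w,(480,300)),0,0,0,320,cv2.BORDER_CONSTANT)]))
```

```text
[-0.5594 -0.9848  5.3323] 0.013215819314641936 [0.5379 0.1795 0.1683] 21.2167
[-0.6134  0.5822  5.6234] 0.013190366276343523 [0.5262 0.1412 0.1683] 22.1667
[ 0.7938 -0.0283  5.8608] 0.013278895409518965 [0.5169 0.1107 0.1683] 22.9583
```

View pics/m9.png

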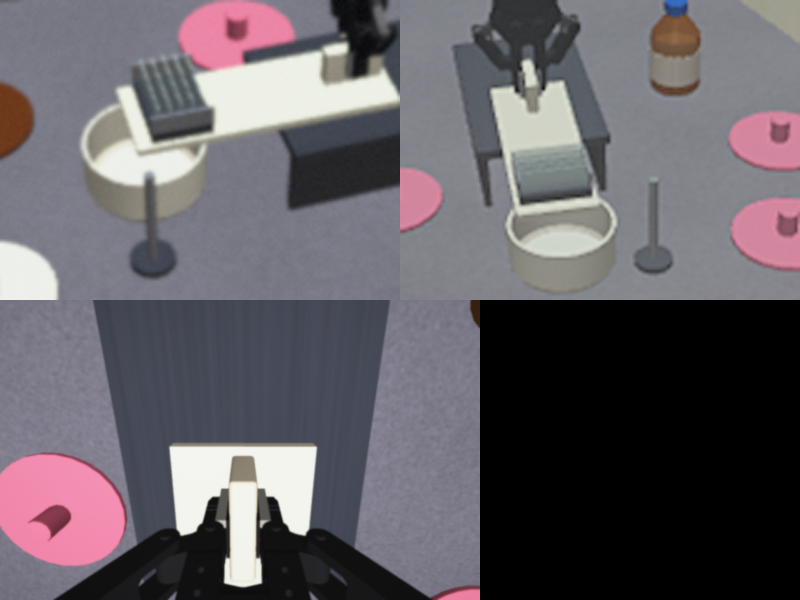

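In the scene view the board's front corners are at (295.6,199.6) and (288,177). In the side view they are at (285.6,224.8) and (319.2,223.2), and the wrist view has the rear edge at (228..421,193). I'll compute what distance is left to the post.

Run:
```python
from h import *
import json
np.set_printoptions(precision=4,suppress=True)
s,d,w=[json.load(open(f"pics/{n}9.json")) for n in("scene","side","wrist")]
a=np.radians(-106.9);u=np.array([np.cos(a),np.sin(a)]);v=np.array([-u[1],u[0]])
P=np.array([.5437,-.1397]);E=np.array([.4936,.0273])
def rep(n,p): print(n,p,"to post",(p[:2]-P)@u,"lat",(p[:2]-E)@v)
print(cross((s,(295.6,199.6)),(d,(319.2,223.2))),cross((s,(288,176.8)),(d,(285.6,224.8))))
for n,c,a,b in (("scene",s,(295.6,199.6),(288,176.8)),("side",d,(319.2,223.2),(285.6,224.8))):
    rep(n,(on_plane(c,a,.082)+on_plane(c,b,.082))/2)
q=(on_plane(w,(228,193),.088)+on_plane(w,(421,193),.088))/2
ab=np.radians(-108.3); rep("rear",q+.26*np.array([np.cos(ab),np.sin(ab),0]))
# post from the same views
rep("post scene",on_plane(s,(240+152/2.5,140+256/2.5),.003)); rep("post side",on_plane(d,(240+253/2.5,140+259/2.5),.003))
rep("posttop",cross((s,(240+150/2.5,140+176/2.5)),(d,(240+254/2.5,140+181/2.5)))[0])
```

```text
(array([ 0.4865, -0.1171,  0.0828]), np.float64(0.0020229270114137774)) (array([ 0.4043, -0.0854,  0.0832]), np.float64(0.0026983916865398294))
scene [ 0.4449 -0.1011  0.082 ] to post -0.00824687704727901 lat -0.009274503087678207
side [ 0.4459 -0.0995  0.082 ] to post -0.010021258395908672 lat -0.00874526603178751
rear [ 0.4468 -0.1024  0.088 ] to post -0.0075202281798624464 lat -0.007068997884906229
post scene [ 0.5423 -0.1402  0.003 ] to post 0.0009097504888214918 lat 0.09534458455146505
post side [ 0.5433 -0.1413  0.003 ] to post 0.0016658359863022162 lat 0.09660137327096675
posttop [ 0.5444 -0.1397  0.1104] to post -0.00017088272561085425 lat 0.09720134737850165
```

All three estimates agree: about 8.5 mm still to go.

Run:
```python
from h import *
import json
np.set_printoptions(precision=4,suppress=True)
a=np.radians(-106.9);u=np.array([np.cos(a),np.sin(a)])
robot.line_to((*(np.array([.567,.2758])+u*.1805),.1682),vel=.03); robot.pause(.5)
o=robot.observe(); print(o["tool_pos"],o["ft_force"],o["gripper_force"],o["time"])
w=robot.get_calibration("wrist"); im=robot.grab_frame("wrist")
s=robot.grab_frame("scene"); d=robot.grab_frame("side")
cv2.imwrite("pics/end.png",np.hstack([cv2.resize(x[140:260,240:400],(400,300)) for x in (s,d)]))
```

```text
[0.5144 0.1027 0.1683] [1.0845 1.3422 5.8205] 59.36208486557007 24.3417
```

View pics/end.png

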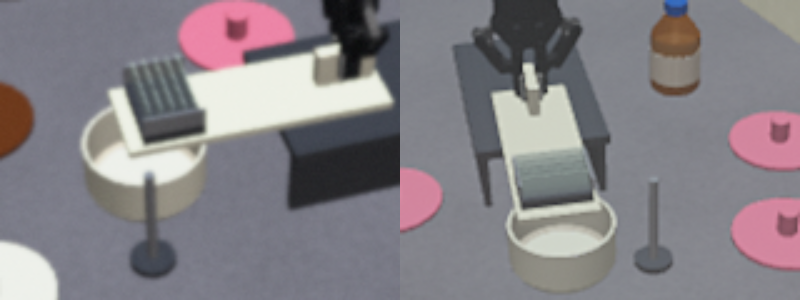

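The board has moved on by 8.5 mm: its front lower corner is at (130,151) in the left half of the picture. It is flat, clear of the dish and still held, so I'm handing in.

```bash
python3 -c "
from plant import robot
print(robot.job_done())"
```

```text
the job is handed in; nothing more can be done
None
```

I handed the job in at about 24 s with the lid flat on the bench, about 0.2 m from the dish, and the board flat on the riser and still gripped, its front end within about 2 mm of the post by my estimate; no verdict came back.

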